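# Free the tea cake from the wedge press

### The job

The press is held shut by a wooden wedge that sits too tight to pull straight out: work it loose by its knob with small side pulls, left and right, until it slides free and the lid springs open, without yanking it or dragging the press across the table. Lay the wedge flat in the dark wooden tray, knob up, and take the tea cake out of the press and set it down gently, flat, in the middle of the white plate. Leave the small cups where they are.

Things in the scene. Friction and masses are not known exactly. Their poses are not given: they have to be found in the camera images.
- press: Wooden tea-cake press, 2 kg, standing loose on four feet (slides if pulled with over about 9 to 14 N). Origin: on the table under it; own x runs from the wedge side (-x) to the hinge side (+x), z up. Base board x -90 to +120, y -85 to +85 mm, its top 24 mm high. The wedge is drawn out along the press's -x.
- press_beam (a point): Middle of the underside of the post's cross-beam, 104 mm high, press x -50 mm. The post (two uprights 64 mm apart in y, beam top 130 mm high) rises through a slot in the lid; the wedge lies in its eye, between lid (top 88 mm high) and beam, and pivots about here when its knob is pulled sideways.
- press_rear (a point): Middle of the top edge of the press's rear wall, 74 mm high, by the hinge (press x = +112 mm).
- lid (a joint): Spring-hinged lid, 150 mm wide, 178 mm long, 12 mm thick, hinge at press x +106 mm, 82 mm high. 0 = shut, about 1.85 rad = fully open, leaning back past upright. Its spring pinches the wedge under the beam with about 20 N; it swings open by itself within about 2 s of the wedge coming out, and stays open.
- wedge: Wooden wedge, 144 mm long, 28 wide, 27 thick at the knob end, 13 at the tip; 90 g. Origin: middle of its flat underside; tip at +x, knob at -x, z up. Its tip starts about 30 mm past the beam: it is free after about 40 mm. A straight pull (about 20 N) drags the press; swinging the knob 7 to 12 mm to each side takes a few newtons and, with 2 to 4 mm outwards per swing, draws it out.
- wedge_knob (a point): Middle of the upright round knob (22 mm across; 25 to 63 mm above the wedge's underside), 58 mm behind the wedge's origin, 48 mm above its underside, about 100 mm from the beam. Best held with one finger before and one behind it along the wedge (not left and right: it slips out), the hand turning along with the wedge as it swings.
- cake: Small round pressed tea cake, 60 mm across, 24 mm high, dark brown, 60 g, under the lid on a pedestal (48 mm across, top 44 mm high, press x +28 mm). Origin: middle of its underside.
- tray: Dark wooden open tray, 210 x 105 mm, walls 5 mm thick and 18 mm high. Origin: middle of its underside; its long side is its own x.
- tray_in (a point): Middle of the tray's inner floor (5 mm above the table).
- plate: White round plate, 170 mm across, 16 mm high, flat floor about 105 mm across. Origin: middle of its underside.
- plate_in (a point): Middle of the plate's flat floor (5 mm above the table).
- cup_a: Small white porcelain cup, 68 mm across, 45 mm high; bystander. Origin: middle of its foot.
- cup_b: Small blue-and-white porcelain cup, 68 mm across, 45 mm high, near the knob end of the wedge; bystander. Origin: middle of its foot.

How it is judged:
On the way:
1. the wedge is out of the press and the lid has sprung open (horizontal distance between wedge and press_beam above 0.072 m and value of joint lid above 1.3 rad), for 0.1 s.
At the end, for the whole second after the job is handed in: Lid open (over 1.3 rad); wedge flat on the tray floor, knob up (tilt under 0.1 rad, underside within 6 mm of the floor, its middle within 45 mm along and 42 mm across of the tray's); tea cake flat on the plate (tilt under 0.15 rad) within 25 mm of its middle; all released and at rest (value of joint lid above 1.3 rad and x of wedge in the frame of tray_in between -0.045 and 0.045 m and y of wedge in the frame of tray_in between -0.042 and 0.042 m and z of wedge in the frame of tray_in below 0.006 m and angle between wedge's own z axis and vertical below 0.1 rad and horizontal distance between cake and plate_in below 0.025 m and z of cake in the frame of plate_in below 0.008 m and angle between cake's own z axis and vertical below 0.15 rad and linear speed of each of cake, wedge below 0.02 m/s); the robot touches nothing.
It fails at once if the press is dragged or turned: its post or its rear wall more than 20 mm from where it stood (distance of any of press_beam, press_rear from where it was at the start of the episode above 0.02 m).
It fails at once if the tea cake is dropped or thrown (faster than 1 m/s) (linear speed of cake above 1 m/s).
It fails at once if a small cup is shifted more than 30 mm (distance of any of cup_a, cup_b from where it was at the start of the episode above 0.03 m).
It fails at once if the wedge is yanked: it moves faster than 0.2 m/s while still pinched (value of joint lid below 0.025 rad and linear speed of wedge above 0.2 m/s and horizontal distance between wedge and press_beam below 0.07 m).
It also fails if it takes over 69 s, if anything falls off the work surface, if the arm or the gripper's body presses on something with over 40 N, if the wrist force passes 120 N, or if a joint passes its speed limit or range.

### The arm

A 7-joint arm with a two-finger parallel gripper is mounted at the origin on the work surface. World frame = base frame: x ahead of the robot, y to its left, z up, the work surface at z = 0. Lengths are in m, angles in rad, forces in N, time in s.
With the tool pointing down it reaches from about 0.375 to 0.925 m from the base axis. Payload 3.1 kg.
Tool frame: the origin (TCP) lies between the finger pads; the fingertips stand 19 mm ahead of it and the grasp point (between the pads) is the TCP; z points along the fingers, y is the line along which they close (so a half turn about z gives the same grasp; the last joint's range is limited). The gripper opens to 85 mm and grips with 20 to 120 N. Pads are 22 mm wide; open, the fingers measure 114 mm over their backs; the gripper's body (76 mm by 85 mm) begins 54 mm behind the grasp point. The pads swing forward as they close: fully open they stand 13 mm farther back than shut.
Start: joints at [-1.269, 0.383, 0.044, 1.598, -0.018, 1.161, -0.05], TCP at [0.253, 0.599, 0.23] pointing down, gripper open.
Joint ranges: [-2.61, 2.61], [-0.41, 2.15], [-1.48, 1.57], [0, 2.5], [-1.57, 4.71], [0.05, 1.97], [-2.85, 2.85]. Speed limits (rad/s): [2.79, 2.79, 3.14, 3.14, 3.14, 3.14, 3.14].

### API

Orientations are given as a unit quaternion [x, y, z, w].
In Python, from bench import move_ptp, movel, move_j, move_gripper, pause, inverse_kinematics, read_camera, camera_params, MotionError, sign_off, look_for, tip_of, read_time_s, read_qpos, read_joint_vel, read_effort, read_eef_pos, read_tcp_rot, read_ft_force, read_ft_torque, read_finger_gap, read_grasp_force gives the robot as it stands. Calls block until the motion is done:
- move_ptp(position, orientation): joint-space move of the TCP to a pose.
- movel(position, orientation=None, speed=0.15): straight line of the TCP; orientation=None keeps the orientation; speed is the mean speed in m/s.
- move_j(angles): joint-space move.
- move_gripper(opening, effort=None): finger opening in m; effort is the grip in N (None keeps the last); returns when the fingers have stopped.
- pause(seconds).
- inverse_kinematics(position, orientation): joint angles nearest the present ones, or None.
- read_camera(name): name is "scene" or "top"; returns the picture (420x560x3 uint8, red, green, blue); there is no depth.
- camera_params(name): a dict with "K" (3x3 intrinsics, pixels), "dist_coeffs" ([k1, k2, p1, p2, k3] as OpenCV has them; the pictures are not rectified), "camera_from_world" (4x4, takes a point from world to camera coordinates). Camera axes: x right, y down, z forward; pixel columns grow to the right and rows downward; lengths in m; the calibration is good to about 2 mm. A picture is of the moment at which its call begins. camera_params takes no time and is no camera call.
A pose or a line that the arm cannot do raises MotionError and nothing moves.
- sign_off(): hands the job in; it is judged then, once.
Trained networks look in the newest picture that a camera, given by its name, has taken for a name from the list of things; names that differ only in an ending like _2 or _b are one class to them, and where a whole thing is asked for, a point or a joint stands for the part that bears it (a point fixed in the world has none). Each returns a list of dicts, best first, with "confidence" (0 to 1); they miss things now and then, are a little off and sometimes report something else, mostly with a low value. They report only what shows in the picture. A call takes as long as a camera call.
- look_for(camera, name): "at" ([column, row] in pixels, amid what is visible of it).
- tip_of(camera, name): "at" ([column, row] in pixels: a listed point, or the origin of a listed thing).
Readings, each from a call of its own:
- read_time_s(): time.
- read_qpos(): joint angles.
- read_joint_vel(): joint speeds.
- read_effort(): joint torques, N m.
- read_eef_pos(): TCP position.
- read_tcp_rot(): TCP orientation.
- read_ft_force(): force on the tool from outside, world axes, zero at the start.
- read_ft_torque(): the same for the moment, N m.
- read_finger_gap(): finger opening in m.
- read_grasp_force(): force on a finger pad.
Only numpy, scipy, OpenCV 4.12 (cv2) and the standard library are available. Lean on these libraries where they do the work, as an engineer would, in place of code of your own. Each camera call takes 0.05 s, during which the arm holds its last target. There are 200 camera calls.

## Working session

There is one attempt and no reset: what is moved stays moved. The work goes in short steps, each a Python script; the robot and the scene stay as the last script left them, time stands still between calls to the robot, and variables do not carry over. Pictures are saved under pics/ and viewed, at most 10 in all, crops included, and the job is handed in when it is done.

```bash
mkdir -p pics
cat > h.py <<'E'
import numpy as np, cv2
from scipy.spatial.transform import Rotation as R
from bench import *
def ray(cam,px):
    p=camera_params(cam); K=np.array(p["K"],float); d=np.array(p["dist_coeffs"],float); T=np.array(p["camera_from_world"],float)
    u=cv2.undistortPoints(np.array([[px]],float),K,d)[0,0]
    Rm=T[:3,:3]; c=-Rm.T@T[:3,3]; v=Rm.T@np.array([u[0],u[1],1]); return c,v/np.linalg.norm(v)
def at_z(cam,px,z):
    c,v=ray(cam,px); return c+v*(z-c[2])/v[2]
def tri(obs):
    A=np.zeros((3,3));b=np.zeros(3)
    for cam,px in obs:
        c,v=ray(cam,px);P=np.eye(3)-np.outer(v,v);A+=P;b+=P@c
    return np.linalg.solve(A,b)
def proj(cam,P):
    p=camera_params(cam);T=np.array(p["camera_from_world"],float)
    r,_=cv2.Rodrigues(T[:3,:3]); return cv2.projectPoints(np.array(P,float).reshape(-1,1,3),r,T[:3,3],np.array(p["K"],float),np.array(p["dist_coeffs"],float))[0][:,0]
def save(cam,fn,s=1.4):
    im=read_camera(cam); cv2.imwrite(fn,cv2.resize(im[:,:,::-1],None,fx=s,fy=s)); return im
def down(yaw): # closing line (tool y) along world angle yaw; tool z down
    y=np.array([np.cos(yaw),np.sin(yaw),0]); z=np.array([0,0,-1.]); x=np.cross(y,z)
    return R.from_matrix(np.c_[x,y,z]).as_quat()
E
python3 - <<'E'
from h import *
for c in ("top","scene"):
    save(c,f"pics/{c}0.png")
    for n in ["press","press_beam","press_rear","wedge","wedge_knob","tray","tray_in","plate_in","cup_a","cup_b"]:
        print(c,n,[(np.round(d["at"],1).tolist(),round(d["confidence"],2)) for d in tip_of(c,n)[:3]])
    T=np.array(camera_params(c)["camera_from_world"]);print(c,-T[:3,:3].T@T[:3,3])
print(read_time_s())
E
```

```text
top press [([208.5, 220.9], 0.79)]
top press_beam [([225.9, 214.9], 0.93)]
top press_rear [([148.1, 203.8], 0.59)]
top wedge []
top wedge_knob [([275.2, 214.6], 0.83), ([211.4, 222.5], 0.25)]
top tray [([407.4, 169.7], 0.88), ([209.7, 218.2], 0.35)]
top tray_in [([275.9, 216.3], 0.63), ([407.9, 168.4], 0.58)]
top plate_in [([419.5, 234.4], 0.66), ([150.2, 206.8], 0.36)]
top cup_a [([327.8, 268.8], 0.67)]
top cup_b [([327.8, 268.8], 0.67)]
top [ 0.36404947 -0.02819362  0.83597205]
scene press [([349.4, 254.3], 0.94)]
scene press_beam [([334.5, 221.2], 0.76)]
scene press_rear [([248.8, 209.3], 0.75), ([410.2, 246.2], 0.62)]
scene wedge [([309.1, 221.0], 0.94)]
scene wedge_knob [([287.1, 198.7], 0.6)]
scene tray [([147.4, 271.2], 0.91), ([240.0, 266.5], 0.2)]
scene tray_in [([148.3, 269.5], 0.78)]
scene plate_in [([160.5, 214.8], 0.8)]
scene cup_a [([250.9, 207.3], 0.8), ([240.2, 263.6], 0.65)]
scene cup_b [([250.9, 207.3], 0.8), ([240.2, 263.6], 0.65)]
scene [ 1.13745375 -0.00569939  0.81041566]
1.1
```

View pics/top0.png

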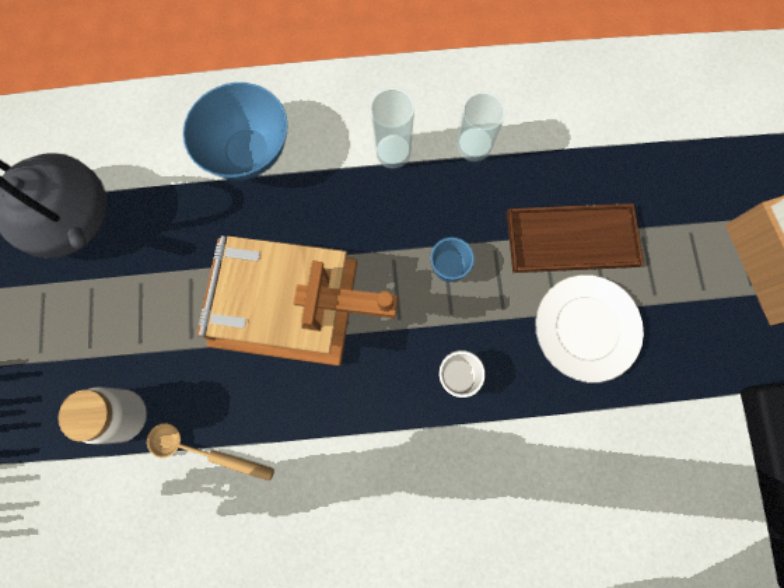

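View pics/scene0.png

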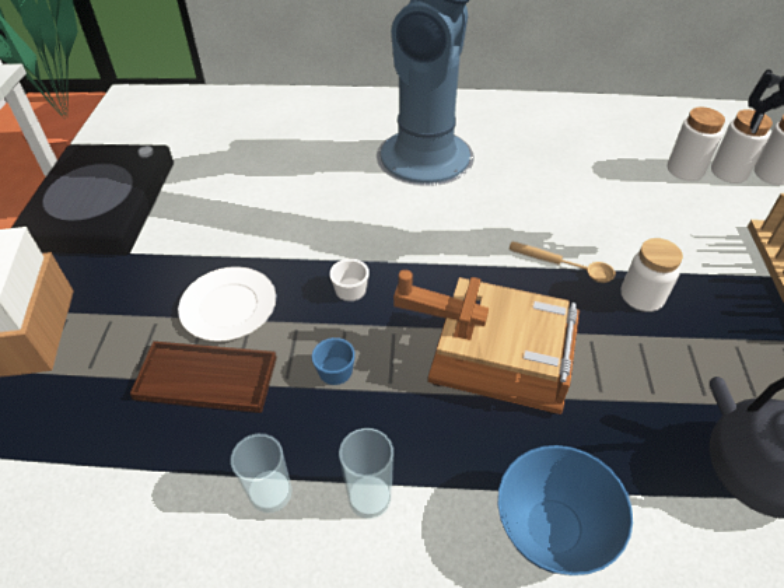

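Run:
```python
from h import *
np.set_printoptions(precision=4,suppress=True)
for n,t,s,z in [("beam",(225.9,214.9),(334.5,221.2),.104),("rear",(148.1,203.8),(410.2,246.2),.074),("knob",(275.2,214.6),(287.1,198.7),.136),
  ("press",(208.5,220.9),(349.4,254.3),0),("tray",(407.9,168.4),(148.3,269.5),.005),("plate",(419.5,234.4),(160.5,214.8),.005)]:
    print(n,"tri",tri([("top",t),("scene",s)]),"top",at_z("top",t,z)[:2],"scene",at_z("scene",s,z)[:2])
print(at_z("scene",(309.1,221),.088))
for p in [(250.9,207.3),(240.2,263.6)]: print("cup scene",at_z("scene",p,0)[:2])
print("cup top",at_z("top",(327.8,268.8),0)[:2])
```

```text
beam tri [0.5321 0.0744 0.0943] top [0.5299 0.0739] scene [0.5404 0.0725]
rear tri [0.5757 0.2369 0.0736] top [0.5757 0.2381] scene [0.5763 0.2355]
knob tri [ 0.5136 -0.0265  0.1401] top [ 0.5143 -0.0227] scene [ 0.5099 -0.0304]
press tri [ 0.5448  0.123  -0.0061] top [0.5435 0.1282] scene [0.5503 0.1158]
tray tri [ 0.6209 -0.3351  0.0057] top [ 0.6211 -0.3346] scene [ 0.6204 -0.336 ]
plate tri [ 0.4668 -0.3374  0.0132] top [ 0.4673 -0.3345] scene [ 0.4585 -0.3469]
[0.5291 0.0189 0.088 ]
cup scene [ 0.4176 -0.1251]
cup scene [ 0.5891 -0.1321]
cup top [ 0.413  -0.1242]
```

Run:
```python
from h import *
np.set_printoptions(precision=4,suppress=True)
im=cv2.imread("pics/top0.png")
im=cv2.resize(im,(560,420),interpolation=cv2.INTER_AREA)
c=im[160:270,135:295]; cv2.imwrite("pics/crop1.png",cv2.resize(c,None,fx=5,fy=5,interpolation=cv2.INTER_CUBIC))
for px in [(275,213),(276,216)]: print(at_z("top",px,.151),at_z("top",px,.136))
for y in (75,78,80,-102,-105):
    q=down(np.radians(y)); r=inverse_kinematics([.513,-.026,.14],q); print(y,None if r is None else np.round(r,2))
```

```text
[ 0.5141 -0.0227  0.151 ] [ 0.5174 -0.0226  0.136 ]
[ 0.5084 -0.024   0.151 ] [ 0.5115 -0.0239  0.136 ]
75 [-0.6   0.27  0.65  2.03 -0.21  0.91  1.47]
78 [-0.6   0.27  0.65  2.03 -0.21  0.91  1.52]
80 [-0.6   0.27  0.64  2.03 -0.2   0.91  1.55]
-102 [-0.77  0.31  0.86  2.04 -0.3   0.92 -1.54]
-105 [-0.76  0.31  0.84  2.04 -0.29  0.92 -1.6 ]
```

View pics/crop1.png

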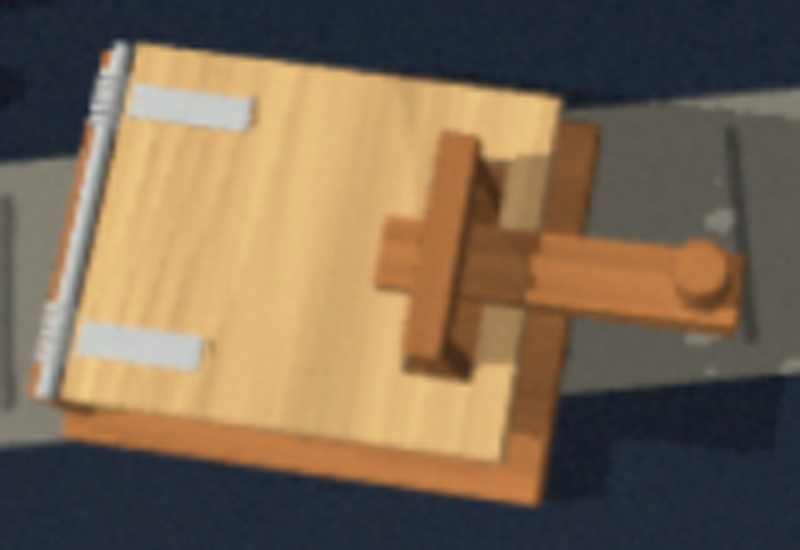

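The crop shows the wedge lying straight along the press axis. The knob top is at about (275, 213) in the top image, and cup_b sits clear of it and lower. I'll take the yaw from the lid edges and grasp.

Run:
```python
from h import *
np.set_printoptions(precision=4,suppress=True)
C=[at_z("top",(135+a/5,160+b/5),.088)[:2] for a,b in [(560,97),(500,460),(62,402),(135,42)]]
print(np.array(C))
ax=(C[3]-C[0])+(C[2]-C[1]); a1=np.degrees(np.arctan2(ax[1],ax[0])); w=(C[0]-C[1])+(C[3]-C[2]); a2=np.degrees(np.arctan2(w[1],w[0]))+90
print(a1,a2,np.linalg.norm(ax)/2,np.linalg.norm(w)/2)
yaw=np.radians((a1+a2)/2) ; q=down(yaw)
mid=(C[0]+C[1])/2; u=np.array([np.cos(yaw),np.sin(yaw)])
print("lid front mid",mid,"beam est",mid+u*.022,"knob est",mid-u*.078, "knob img",at_z("top",(275,213),.151)[:2])
```

```text
[[0.6035 0.0285]
 [0.4575 0.0629]
 [0.4967 0.2358]
 [0.6449 0.2031]]
76.95298698506966 77.14731026745739 0.17828521524397295 0.15085282693492796
lid front mid [0.5305 0.0457] beam est [0.5355 0.0672] knob est [ 0.5131 -0.0303] knob img [ 0.5141 -0.0227]
```

```bash
cat >> h.py <<'E'
YAW=np.radians(77.05); U=np.array([np.cos(YAW),np.sin(YAW),0]); V=np.array([-U[1],U[0],0])
BEAM=np.array([.5355,.0672,.104])
def fuv():
    f=np.array(read_ft_force()); return np.round([f@U,f@V,f[2]],1)
E
python3 - <<'E'
from h import *
q=down(YAW); p=np.array([.5138,-.027,.141])
move_ptp(p+[0,0,.09],q); move_gripper(.08,20); movel(p,q,.1)
print(read_eef_pos(),fuv(),read_time_s())
for g in (.05,.042,.036,.032,.029,.027,.025):
    move_gripper(g,20); f=fuv(); print(g,read_finger_gap(),f,read_grasp_force())
    if abs(f[0])>2.5:
        p=p+U*np.sign(f[0])*.002; movel(p,q,.02); print("shift",fuv())
save("top","pics/t2.png"); print(read_time_s(),np.round(read_eef_pos(),4))
E
```

```text
[ 0.51448469 -0.02707105  0.14163045] [ 0.6 -0.4 -0.3] 4.7917
0.05 0.05020390344506022 [-0.9 -0.1 -0. ] 0.0
0.042 0.04191147322306993 [ 0.9  0.  -0.2] 0.0
0.036 0.0362565120043141 [ 0.7 -0.1 -0.3] 0.0
0.032 0.03207816516136152 [ 0.  -0.7  0.8] 0.0
0.029 0.028787241207638443 [-0.6  0.4 -0.4] 0.0
0.027 0.02688965322667321 [-0.4 -0.6  0.1] 0.0
0.025 0.024899461601808795 [ 1.8 -0.9 -1.3] 0.7759325578808784
6.5917 [ 0.514  -0.0264  0.1411]
```

View pics/t2.png

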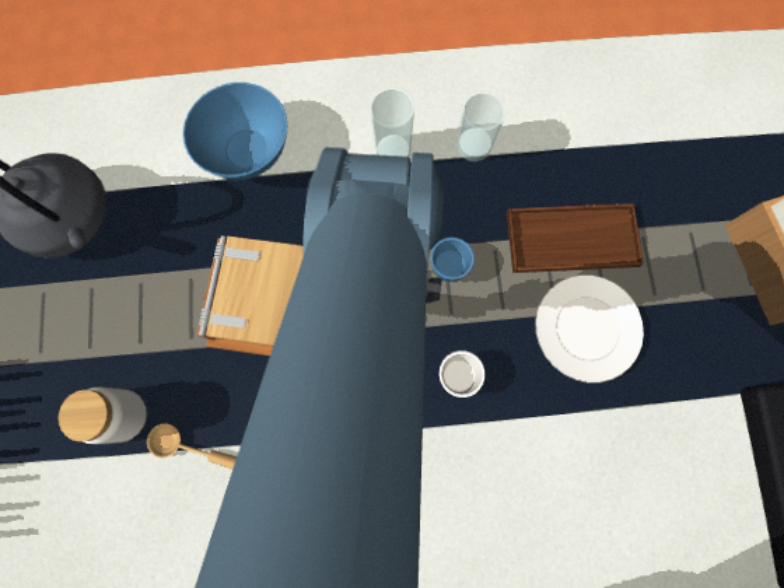

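```bash
cat >> h.py <<'E'
import json
def pose(r,a,z=.141):
    d=np.array([np.cos(YAW+a),np.sin(YAW+a),0]); p=BEAM-d*r; p[2]=z; return p,down(YAW+a)
def ra():
    e=np.array(read_eef_pos())-BEAM; return round(np.hypot(e[0],e[1]),4), round(np.arctan2(-e[1],-e[0])-YAW,4)
E
python3 - <<'E'
from h import *
p=np.array(read_eef_pos())+U*.0006; p[2]=.141
movel(p,down(YAW),.02); move_gripper(.015,40); print(fuv(),read_finger_gap(),read_grasp_force(),ra())
r,a0=ra()
def sw(r,a):
    movel(*pose(r,a0+a),.05); print(round(r,4),a,fuv(),ra(),round(read_time_s(),2))
sw(r,.05);sw(r,.09);sw(r+.001,0);sw(r+.002,-.09)
for i in range(2): sw(r+.005+.006*i,.09);sw(r+.008+.006*i,-.09)
E
```

```text
[ 3.2 -0.4  0.3] 0.019754449271919838 39.03696298599243 (np.float64(0.0946), np.float64(0.0004))
0.0946 0.05 [ 1.7 -0.4  2.8] (np.float64(0.0947), np.float64(0.0535)) 7.31
0.0946 0.09 [-0.3  1.5  2.4] (np.float64(0.095), np.float64(0.0903)) 7.56
0.0956 0 [1.4 1.3 1.6] (np.float64(0.0953), np.float64(-0.0012)) 7.88
0.0966 -0.09 [ 2.7 -0.1  0.8] (np.float64(0.096), np.float64(-0.0862)) 8.21
0.0996 0.09 [4.9 1.6 1.3] (np.float64(0.0978), np.float64(0.0916)) 8.72
0.1026 -0.09 [ 6.  -0.4 -0.1] (np.float64(0.0998), np.float64(-0.0871)) 9.23
0.1056 0.09 [6.7 0.7 0.9] (np.float64(0.1024), np.float64(0.0913)) 9.76
0.1086 -0.09 [ 7.8 -0.2 -0.1] (np.float64(0.1048), np.float64(-0.0871)) 10.3
```

```bash
cat >> h.py <<'E'
def swings(n,s,A=.11):
    for i in range(n):
        s=-s; r,_=ra(); f=fuv()[0]
        r2=r+(.0055 if f<7 else .0045)
        movel(*pose(r2,A*s),.06); r3,a3=ra(); print(round(r2,4),s,fuv(),r3,a3,round(read_time_s(),2))
        if r3>.1375: break
E
python3 - <<'E'
from h import *
swings(4,-1)
save("scene","pics/s3.png")
for n in ("press_rear","press_beam","wedge_knob"): print(n,tip_of("scene",n)[:2])
E
```

```text
0.1093 1 [5.4 0.8 1. ] 0.107 0.1113 10.81
0.1125 -1 [ 7.  -0.6 -0.4] 0.1095 -0.1066 11.37
0.114 1 [ 6.1 -0.   2.2] 0.1117 0.1121 11.93
0.1172 -1 [6.7 0.7 1.9] 0.1142 -0.1055 12.51
press_rear []
press_beam [{'at': [332.5, 222.7], 'confidence': 0.75}]
wedge_knob [{'at': [282.6, 193.3], 'confidence': 0.78}, {'at': [240.0, 263.1], 'confidence': 0.48}]
```

View pics/s3.png

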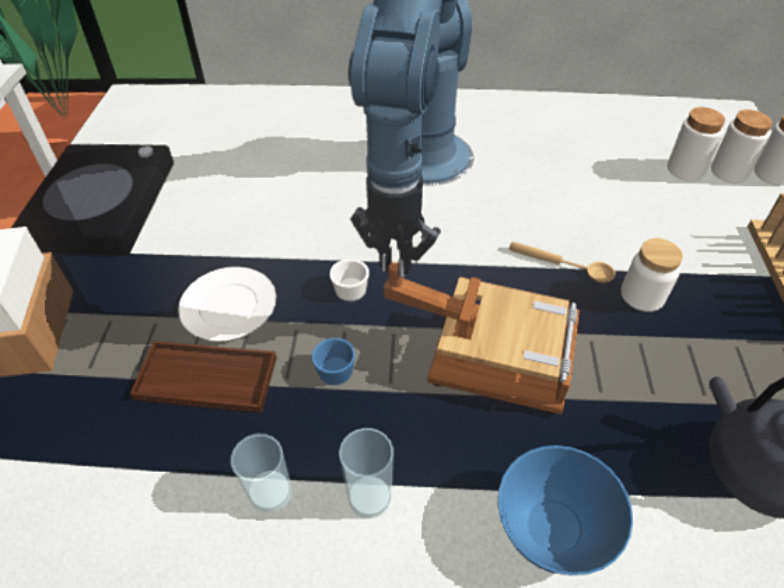

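The press hasn't moved: its corners are still at (562, 408) and (430, 380). The wedge is about 20 mm out, so I'll keep swinging.

```bash
sed -i 's/if r3>.1375: break/if r3>.1375 or fuv()[0]<1.5: break/' h.py
python3 - <<'E'
from h import *
swings(9,-1,.10)
save("scene","pics/s4.png")
E
```

```text
0.1197 1 [6.3 0.6 2.1] 0.1169 0.103 13.28
0.1224 -1 [ 6.5 -0.   1.3] 0.1193 -0.0952 13.83
0.1248 1 [5.  0.3 2.3] 0.1221 0.1029 14.4
0.1276 -1 [ 6.7 -1.4  0.8] 0.1246 -0.095 14.97
0.1301 1 [6.2 1.1 2.1] 0.1274 0.1018 15.56
0.1329 -1 [ 6.2 -1.   0.6] 0.1298 -0.0943 16.15
0.1353 1 [-1.   0.7  7.2] 0.1367 0.1133 16.75
```

View pics/s4.png

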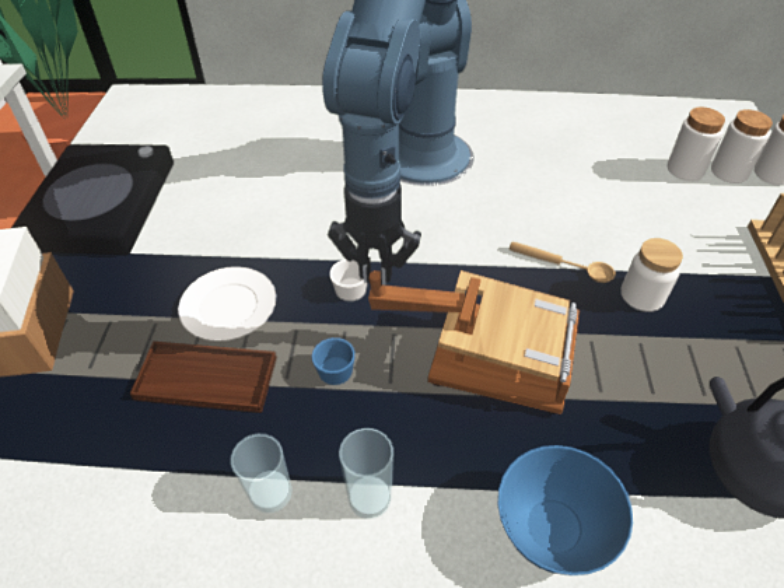

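Run:
```python
from h import *
movel(*pose(.150,.1),.06); print(fuv())
movel(*pose(.235,.1,.16),.12); print(fuv(),ra(),read_finger_gap())
pause(1.0); print(read_time_s())
im=save("scene","pics/s5.png")
for n in ("wedge","wedge_knob","cake"): print(n,tip_of("scene",n)[:2])
read_camera("top"); print(tip_of("top","cake")[:2],tip_of("top","press_beam")[:1])
```

```text
[-0.  -0.4  2.6]
[-0.2  0.3  0.6] (np.float64(0.2341), np.float64(0.099)) 0.015259763212028168
19.0667
wedge [{'at': [301.5, 239.7], 'confidence': 0.81}]
wedge_knob [{'at': [273.8, 226.8], 'confidence': 0.59}]
cake [{'at': [367.4, 245.8], 'confidence': 0.8}]
[{'at': [197.0, 214.7], 'confidence': 0.96}] [{'at': [227.0, 212.8], 'confidence': 0.66}]
```

View pics/s5.png

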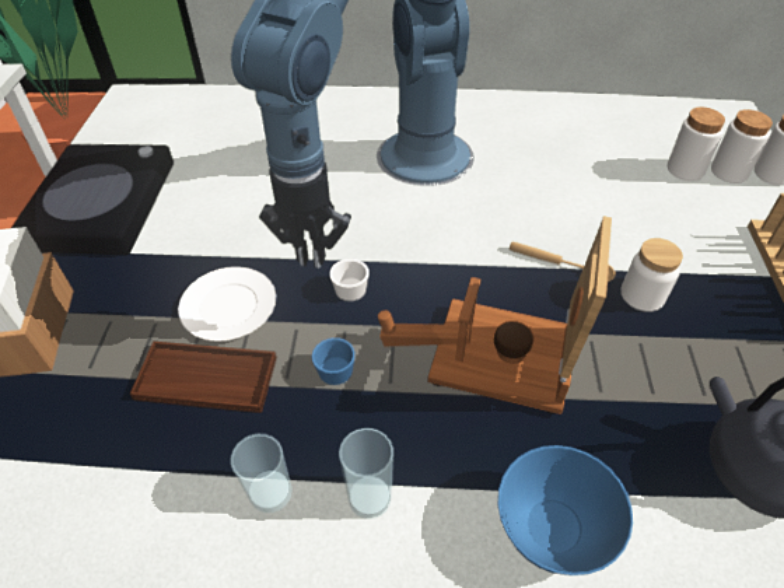

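The lid is open, but the wedge slipped off at the end of the pull. It now lies with its tip on the base board and its knob end at about (387, 318). I'll take a closer look before regrasping.

Run:
```python
from h import *
np.set_printoptions(precision=4,suppress=True)
p=np.array(read_eef_pos()); print(p)
move_gripper(.08,20); movel([p[0]-.05,p[1]-.05,.2],None,.2)
s=read_camera("scene"); ds={n:tip_of("scene",n)[:2] for n in ("wedge","wedge_knob")}
t=read_camera("top"); dt={n:tip_of("top",n)[:2] for n in ("wedge","wedge_knob")}
print(ds,dt)
a=cv2.resize(s[200:310,240:360],None,fx=3.3,fy=3.3,interpolation=cv2.INTER_CUBIC)
b=cv2.resize(t[150:260,190:310],None,fx=3.3,fy=3.3,interpolation=cv2.INTER_CUBIC)
cv2.imwrite("pics/c6.png",np.hstack([a,b])[:,:,::-1])
```

```text
[ 0.5059 -0.1659  0.16  ]
{'wedge': [{'at': [303.3, 241.1], 'confidence': 0.73}, {'at': [163.1, 218.3], 'confidence': 0.15}], 'wedge_knob': [{'at': [274.8, 227.1], 'confidence': 0.94}, {'at': [350.7, 252.0], 'confidence': 0.18}]} {'wedge': [{'at': [258.1, 219.0], 'confidence': 0.95}], 'wedge_knob': [{'at': [291.9, 220.5], 'confidence': 0.85}]}
```

View pics/c6.png

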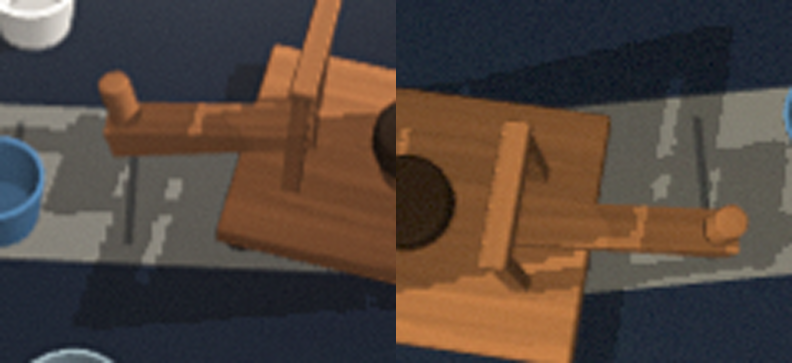

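The wedge is knob up, with its tip on the board and its heel on the table, so it's pitched. I'll triangulate it and regrasp the knob fore and aft, with the tool tilted to match the pitch.

Run:
```python
from h import *
np.set_printoptions(precision=4,suppress=True)
k=tri([("scene",(274.8,227.1)),("top",(291.9,220.5))]); w=tri([("scene",(303.3,241.1)),("top",(258.1,219))]); print("knob",k,"wedge",w)
d=w-k; print(np.degrees(np.arctan2(d[1],d[0])),np.linalg.norm(d))
# knob top centres from crop, tip end/ heel edges
top=lambda u,v:(190+(u-396)/3.3,150+v/3.3); sc=lambda u,v:(240+u/3.3,200+v/3.3)
print("knob top",tri([("scene",sc(115,82)),("top",top(730,220))]))
print("heel bottom corner",tri([("scene",sc(112,155)),("top",top(738,207))]), at_z("top",top(738,256),0),at_z("scene",sc(112,155),0))
```

```text
knob [ 0.5174 -0.0566  0.0476] wedge [0.533  0.0124 0.0206]
77.19908232928712 0.07580596666200784
knob top [ 0.5227 -0.0557  0.0622]
heel bottom corner [ 0.5425 -0.0607  0.0057] [ 0.5103 -0.0597  0.    ] [ 0.5384 -0.0589  0.    ]
```

```bash
cat >> h.py <<'E'
def tilted(yaw,t):
    u=np.array([np.cos(yaw),np.sin(yaw),0]); z=np.array([0,0,1.])
    bx=u*np.cos(t)+z*np.sin(t); bz=-u*np.sin(t)+z*np.cos(t)
    return R.from_matrix(np.c_[np.cross(bx,-bz),bx,-bz]).as_quat(), bx, bz
E
python3 - <<'E'
from h import *
np.set_printoptions(precision=4,suppress=True)
C=np.array([at_z("top",(a/1.4,b/1.4),.018)[:2] for a,b in [(508,209),(637,204),(644,266),(514,271)]])
d=(C[0]-C[1])+(C[3]-C[2]); print("tray",C.mean(0),np.linalg.norm(d)/2,np.degrees(np.arctan2(d[1],d[0])))
k=np.array([.5180,-.0563,.048]); q,bx,bz=tilted(np.radians(77.1),np.radians(16.5))
g=k+bz*.001
move_ptp(g+bz*.09,q); move_gripper(.07,20); movel(g,q,.12); print(fuv(),read_eef_pos())
move_gripper(.035); print(fuv()); move_gripper(.012,80); print(fuv(),read_finger_gap(),read_grasp_force())
p=np.array(read_eef_pos())+[0,0,.012]; movel(p,q,.06); print(fuv(),read_finger_gap())
q2=tilted(np.radians(77.1),0)[0]
movel(p-U*.075+[0,0,.03],q,.12); print(fuv(),read_finger_gap(),read_time_s())
save("scene","pics/s7.png")
E
```

```text
tray [ 0.6142 -0.3379] 0.21250933828250027 86.96453019205133
[-0.4 -1.2  0.2] [ 0.5185 -0.0571  0.0494]
[-0.1  0.3 -0.5]
[0.5 0.1 2.9] 0.019060010443218853 78.15979957580566
[ 0.7 -0.2 -1.7] 0.01845003453137471
[ 1.4  0.6 -1.1] 0.018355028836530753 24.6583
```

View pics/s7.png

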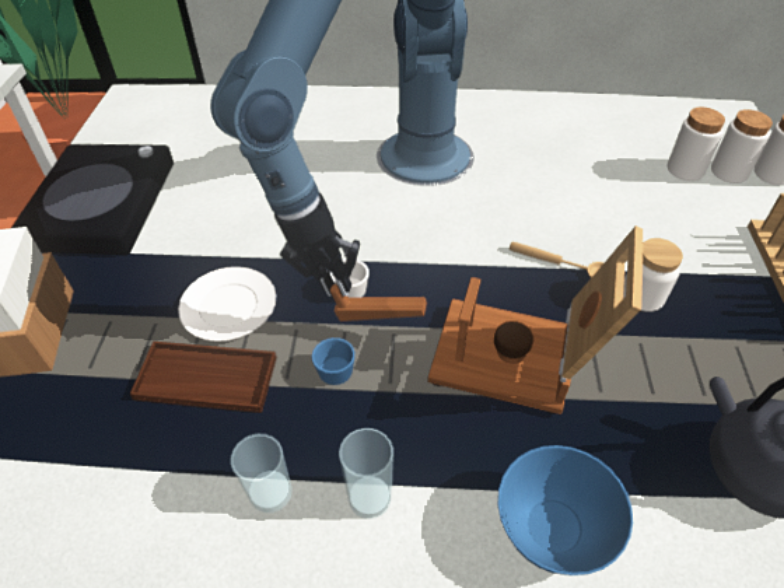

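Run:
```python
from h import *
np.set_printoptions(precision=4,suppress=True)
p=np.array(read_eef_pos()); movel(p+[0,0,.09],down(np.radians(77.1)),.2)
T=np.array([.619,-.336]); yaw=np.radians(87); q=down(yaw); u=np.array([np.cos(yaw),np.sin(yaw)])
k=T-.058*u
move_ptp([*k,.15],q); f0=fuv()[2]; movel([*k,.068],q,.12); print(f0,read_finger_gap())
read_camera("scene"); print(tip_of("scene","wedge")[:1],tip_of("scene","wedge_knob")[:1])
for z in np.arange(.064,.046,-.002):
    movel([*k,z],q,.04); f=fuv()[2]; print(round(z,3),f)
    if f-f0>4: break
im=save("scene","pics/s8.png"); print(read_time_s(),read_finger_gap())
```

```text
-0.7 0.018716783889350906
[{'at': [146.8, 270.9], 'confidence': 0.74}] [{'at': [114.8, 250.8], 'confidence': 0.92}]
0.064 -0.9
0.062 -2.0
0.06 -0.2
0.058 -1.3
0.056 -0.8
0.054 -0.3
0.052 4.5
29.2083 0.018863544378873852
```

View pics/s8.png

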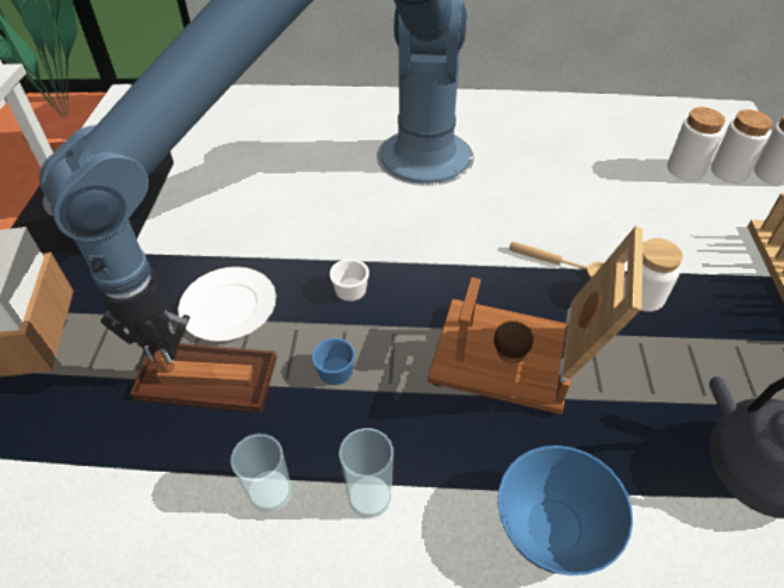

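Run:
```python
from h import *
np.set_printoptions(precision=4,suppress=True)
move_gripper(.05,20); p=np.array(read_eef_pos()); movel(p+[0,0,.12],None,.25)
c=tri([("scene",(367.4,245.8)),("top",(197,214.7))]); print("cake",c, BEAM+U*.078, at_z("top",(197,214.7),.044),at_z("scene",(367.4,245.8),.044))
g=.5*(c[:2]+(BEAM+U*.078)[:2])
for yaw in (YAW-np.pi/2,YAW+np.pi/2):
    r=inverse_kinematics([*g,.2],down(yaw)); print(yaw,None if r is None else np.round(r,2))
    if r is not None: break
q=down(yaw); move_ptp([*g,.2],q); move_gripper(.085,20)
read_camera("scene"); print(tip_of("scene","wedge")[:1],tip_of("scene","wedge_knob")[:1])
movel([*g,.075],q,.15); print(fuv(),np.round(read_eef_pos(),4),read_time_s())
s=read_camera("scene"); cv2.imwrite("pics/c9.png",cv2.resize(s[150:310,280:460],None,fx=3.5,fy=3.5,interpolation=cv2.INTER_CUBIC)[:,:,::-1])
```

```text
cake [0.5517 0.1486 0.0363] [0.553  0.1432 0.104 ] [0.5498 0.1438 0.044 ] [0.5571 0.1501 0.044 ]
-0.2260201381332656 [-1.31  0.61  1.31  1.86 -0.64  1.19 -0.  ]
[{'at': [147.2, 270.6], 'confidence': 0.67}] [{'at': [115.0, 255.2], 'confidence': 0.89}]
[ 0.2 -0.8 -0.2] [0.5533 0.1458 0.0759] 33.8667
```

View pics/c9.png

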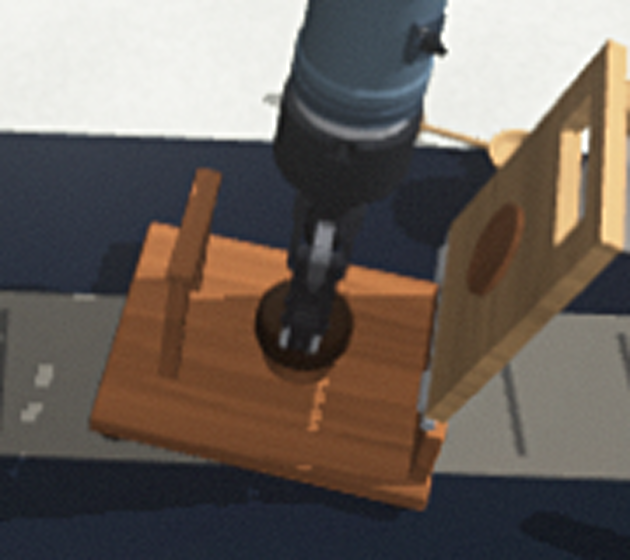

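Run:
```python
from h import *
np.set_printoptions(precision=4,suppress=True)
q=np.array(read_tcp_rot()); p=np.array(read_eef_pos()); q=down(YAW-np.pi/2); p[2]=.0635
movel(p,q,.06)
for g in (.07,.064): move_gripper(g,20); print(g,fuv(),read_grasp_force())
move_gripper(.05,30); print(fuv(),read_finger_gap(),read_grasp_force())
movel(p+[0,0,.02],q,.05); print(fuv(),read_finger_gap())
movel(p+[0,0,.14],q,.15); print(fuv(),read_finger_gap(),read_grasp_force(),read_time_s())
print("plate",at_z("top",(590.2/1.4,328.5/1.4),.016),at_z("top",(588/1.4,328.3/1.4),.006),at_z("scene",(227.5/1.4,303/1.4),.014))
for y in (YAW-np.pi/2,0,-.6,.3):
    r=inverse_kinematics([.466,-.337,.1],down(y)); print(y,None if r is None else np.round(r,2))
s=read_camera("scene"); print(tip_of("scene","cake")[:2])
```

```text
0.07 [ 0.2 -0.1  1. ] 0.0
0.064 [ 0.3 -0.5 -0.5] 0.0
[ 0.7 -0.4  2.8] 0.049858533947259906 1.551040532067418
[ 0.2 -0.   0.6] 0.049995837281851196
[-0.5  0.2  0.1] 0.04996477988884809 0.0 36.5833
plate [ 0.4649 -0.3349  0.016 ] [ 0.4668 -0.3352  0.006 ] [ 0.471  -0.3368  0.014 ]
-0.2260201381332656 [-0.14  0.54  0.88  1.92 -0.52  0.93  0.76]
0 [-0.17  0.56  0.91  1.92 -0.55  0.94  1.01]
-0.6 [-0.16  0.55  0.9   1.92 -0.54  0.93  0.4 ]
0.3 [-0.17  0.56  0.91  1.92 -0.55  0.94  1.31]
[{'at': [368.3, 248.0], 'confidence': 0.98}]
```

Run:
```python
from h import *
np.set_printoptions(precision=4,suppress=True)
q=down(YAW-np.pi/2); p=np.array(read_eef_pos())
c=at_z("scene",(368.3,248.0),.044); print(c,p)
move_gripper(.085,20); print("gap",read_finger_gap())
p[:2]=[.5535,.1458]
movel([*p[:2],.075],q,.2); movel([*p[:2],.053],q,.06); print(fuv(),np.round(read_eef_pos(),4))
for g in (.07,.066,.063,.060,.057):
    move_gripper(g,25); f=fuv(); gf=read_grasp_force(); print(g,read_finger_gap(),f,gf)
    if gf>15: break
print(np.round(read_eef_pos(),4),read_time_s())
```

```text
[0.563  0.1517 0.044 ] [0.5525 0.1459 0.2022]
gap 0.0847148881908887
[-0.6 -0.7 -0.4] [0.5532 0.1457 0.0527]
0.07 0.06995060685653182 [ 0.2  0.1 -0.2] 0.0
0.066 0.06589119986901573 [-0.4  0.5 -0.1] 0.0
0.063 0.0626807371014898 [-0.4  0.3  0.1] 0.0
0.06 0.05975792860000904 [-0.4 -0.8  0.4] 0.27180380187928677
0.057 0.05885592034560062 [ 0.6 -0.4  3.5] 26.72895848751068
[0.5539 0.1457 0.0535] 39.6
```

Run:
```python
from h import *
q=down(YAW-np.pi/2); p=np.array(read_eef_pos())
move_gripper(.045,35); print(read_finger_gap(),read_grasp_force())
movel(p+[0,0,.015],q,.05); print(fuv(),read_finger_gap(),read_grasp_force())
movel(p+[0,0,.15],q,.15); print(fuv(),read_finger_gap(),read_grasp_force(),read_time_s())
read_camera("scene"); print(tip_of("scene","cake")[:2],proj("scene",np.array(read_eef_pos())-[0,0,.009]))
```

```text
0.05819143031580418 36.48647904396057
[-0.5  0.3 -0.6] 0.058345030821056104 37.55344569683075
[-0.8  0.5 -1.6] 0.05789047563573158 37.55993843078613 41.325
[{'at': [377.9, 201.9], 'confidence': 0.71}] [[376.17202355 198.31166298]]
```

Run:
```python
from h import *
np.set_printoptions(precision=4,suppress=True)
q=down(YAW-np.pi/2); T=[.4668,-.336]
movel([*T,.17],q,.22); movel([*T,.04],q,.12); pause(.2); f0=fuv()[2]; print(f0,read_finger_gap(),read_grasp_force())
for z in np.arange(.03,.007,-.0025):
    movel([*T,z],q,.03); f=fuv()[2]; print(round(z,4),f)
    if f-f0>3: break
read_camera("scene"); print(tip_of("scene","cake")[:1]); print(np.round(read_eef_pos(),4),read_time_s())
```

```text
-1.3 0.05844570441591033 37.559993863105774
0.03 -0.2
0.0275 -0.4
0.025 -0.2
0.0225 -0.2
0.02 0.1
0.0175 -0.8
0.015 -0.6
0.0125 14.0
[{'at': [165.3, 219.2], 'confidence': 0.64}]
[ 0.4669 -0.336   0.0145] 47.575
```

Run:
```python
from h import *
np.set_printoptions(precision=4,suppress=True)
q=down(YAW-np.pi/2); T=[.4668,-.336]
movel([*T,.014],q,.03); print(fuv())
move_gripper(.061); move_gripper(.070); print(fuv(),read_grasp_force())
movel([*T,.16],q,.12); movel([.40,-.15,.25],q,.25); pause(.3)
for c in ("scene","top"):
    read_camera(c)
    d={n:tip_of(c,n)[:1] for n in ("cake","plate_in","wedge","wedge_knob","press_beam","tray_in","cup_a")}
    for n,v in d.items(): print(c,n,[(np.round(x["at"],1),round(x["confidence"],2),at_z(c,x["at"],{"wedge_knob":.053,"press_beam":.104,"cup_a":0}.get(n,.005))[:2]) for x in v])
print(read_time_s())
s=read_camera("scene"); im=read_camera("top")
m=(im.max(2)<70)&(im[:,:,0]>im[:,:,2]); 
h=im[200:270,380:465].astype(int); mk=(h.sum(2)<200); ys,xs=np.nonzero(mk&(np.hypot(*(np.mgrid[0:70,0:85]-np.array([34,40])[:,None,None]))<28)); 
if len(xs): print("dark blob",len(xs),at_z("top",(380+xs.mean(),200+ys.mean()),.017),np.ptp(xs),np.ptp(ys))
```

```text
[-0.3  1.1  4.9]
[ 0.7  0.5 -0.1] 0.0Traceback (most recent call last):
  File "<stdin>", line 6, in <module>
bench.MotionError: the arm cannot follow that straight line within its joint ranges
```

Run:
```python
from h import *
np.set_printoptions(precision=4,suppress=True)
p=np.array(read_eef_pos()); print(p)
if p[2]<.1: movel([.4668,-.336,.16],None,.12)
move_ptp([.40,-.10,.25],down(YAW-np.pi/2)); pause(.3)
for c in ("scene","top"):
    read_camera(c)
    for n in ("cake","plate_in","wedge","wedge_knob","press_beam"):
        print(c,n,[(np.round(x["at"],1),round(x["confidence"],2),at_z(c,x["at"],{"wedge_knob":.053,"press_beam":.104}.get(n,.005))[:2]) for x in tip_of(c,n)[:1]])
print(read_time_s())
im=read_camera("top"); h=im[195:275,375:470].astype(int)
ys,xs=np.nonzero((h.sum(2)<200)&(np.hypot(*(np.mgrid[0:80,0:95]-np.array([39,45])[:,None,None]))<28))
if len(xs): print("dark blob",len(xs),at_z("top",(375+xs.mean(),195+ys.mean()),.017),np.ptp(xs),np.ptp(ys))
```

```text
[ 0.4663 -0.3354  0.1591]
scene cake [(array([163.8, 219.9]), 0.7, array([ 0.4744, -0.3347]))]
scene plate_in [(array([237. , 262.7]), 0.75, array([ 0.5905, -0.1388]))]
scene wedge [(array([147.9, 267.4]), 0.8, array([ 0.6149, -0.3384]))]
scene wedge_knob [(array([116.5, 255.9]), 0.68, array([ 0.6207, -0.3955]))]
scene press_beam [(array([335.3, 220.3]), 0.55, array([0.5378, 0.0743]))]
top cake []
top plate_in [(array([441.4, 158.2]), 0.46, array([ 0.6384, -0.4173]))]
top wedge [(array([405.6, 170.4]), 0.8, array([ 0.6168, -0.3285]))]
top wedge_knob [(array([442.3, 163. ]), 0.73, array([ 0.6115, -0.3946]))]
top press_beam [(array([229.7, 212.5]), 0.78, array([0.534 , 0.0662]))]
51.6833
dark blob 2 [ 0.4989 -0.3652  0.017 ] 5 20
```

```bash
python3 -c "
from bench import *
print(sign_off(), read_time_s())"
```

```text
the job is handed in; nothing more can be done
the job is handed in; nothing more can be done
```

I handed the job in at about 52 s, with the wedge in the tray, the lid open and the tea cake about 8 mm from the plate's middle by the scene camera; the verdict wasn't shown, the wedge slipped from the grip once and was regrasped, the first cake grasp missed, cup positions weren't re-measured at the end, and I viewed 11 pictures against the limit of 10.

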